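Change the burnt relay in the kiln controller

ROBOT

A 6-joint arm with a two-finger parallel gripper is mounted at the origin on the work surface. World frame = base frame: x ahead of the robot, y to its left, z up, the work surface at z = 0. Lengths are in m, angles in degrees, forces in N, time in s.
With the tool pointing down it reaches from about 0.375 to 0.9 m from the base axis. Payload 3.1 kg.
Tool frame: the origin (TCP) lies midway between the tips of the shut fingers; the grasp point (between the pads) lies 19 mm behind it; z points along the fingers, y is the line along which they close (so a half turn about z gives the same grasp; the last joint's range is limited). The gripper opens to 87 mm and grips with 3 to 60 N. Pads are 19 mm wide; open, the fingers measure 117 mm over their backs; the gripper's body (75 mm by 190 mm) begins 51 mm behind the grasp point.
Start: joints at [60.59, 30.224, 82.088, -0, 67.689, -10.227], TCP at [0.205, 0.59, 0.223] pointing down, gripper open.
Joint ranges: [-176.69, 176.69], [-43.24, 126.21], [12.49, 139.97], [-82, 262], [0, 151.66], [-163.58, 163.58]. Speed limits (degrees/s): [159.86, 159.86, 180, 180, 180, 180].

INTERFACE

Orientations are given as a 3x3 rotation matrix whose columns are the frame's x, y, z axes.
In Python, from rig import read_state, optics, bot gives the robot as it stands. The module is installed in compiled form; this text tells all that it offers.
- The arm moves only by the tool send_rows, never from a script. Its argument "commands" is a list of rows, each a list of 7 numbers: the turn, a rotation vector about the tool's x, y, z in units of 5 degrees (1.0 is 5 degrees), then the shift along the tool's x, y, z in units of 30 mm (1.0 is 30 mm), then the opening, from 0 (shut) to 1 (fully open). In form: [[rx, ry, rz, tx, ty, tz, gripper], ...]. A call has 1 to 20 rows; each row is the pose to reach, as a shift and turn from the pose commanded when the call began, along the tool's axes at that moment; what a row does not reach only later rows make up. A row lasts 1/12 s, in which the tool goes at most 41.7 mm and 7.16 degrees, less where a joint would pass 70% of its speed; a pose out of reach is approached as far as the arm can. A call with a gripper value outside its range is refused whole. The fingers move at their own pace and stop on an object; the grip force is fixed at half the most. Time passes only in rows, so rows that repeat a pose let the fingers close. It gives the time, the measured TCP pose, the force, the opening and the grip force at its end, in the units of the state.
- read_state(): the state, without advancing time (a new reading comes with each control period).
- optics.capture(name): name is "scene" or "top"; returns a dict with "image" (384x512x3 uint8, blue, green, red), "intrinsics" (3x3 intrinsics, pixels), "extrinsics" (4x4, takes a point from world to camera coordinates). Camera axes: x right, y down, z forward; pixel columns grow to the right and rows downward; lengths in m; the calibration is good to about 2 mm. A picture is of the moment at which its call begins. There is no depth.
- bot.hand_in(): hands the job in; it is judged then, once.
The state is a dict: "time_s": time; "joint_positions": joint angles; "qvel": joint speeds; "tau": joint torques, N m; "position": TCP position; "tcp_rot": TCP orientation; "force": force on the tool from outside, world axes, zero at the start; "moment": the same for the moment, N m; "opening": opening from 0.0 (shut) to 1.0 (fully open); "grasp_force": force on a finger pad.
Only numpy, scipy, OpenCV 4.12 (cv2) and the standard library are available. Lean on these libraries where they do the work, as an engineer would, in place of code of your own. Each camera call takes 0.05 s, during which the arm holds its last target. There are 200 camera calls.

TASK

The kiln's controller stands open on the table: pull out the scorched brown relay and leave it in the red tray. Then plug the new relay standing on the table into the socket you emptied, right way round and fully home. Leave the other relay in its socket, and leave the cup, the bowl and the screwdriver where they are.

Things in the scene. Friction and masses are not known exactly. Their poses are not given: they have to be found in the camera images.
- console: Kiln controller: blue-grey steel desk console, cover off so it is open on top; fixed. 200 deep (its x), 260 wide (its y). The wall at its -x end, towards the robot, is 45 high, that at its +x end 160 high; the open rim slopes at 30 degrees between them. Origin: centre of the underside, z up.
- relay_plate: Mounting plate in the console, 35 below the rim plane and parallel to it, with two dark grey relay sockets side by side (84 along the slope, 39 wide, 26 high, 42 between centres). Beside them, none over 33 above the plate: yellow transformer, fuse holders. Origin: on its top face midway between the sockets; x up the slope, y as the console's, z square out of the plate.
- socket_left (a point): Mouth centre of the +y socket, on its top face (9 below the rim plane). z out along the plug direction, 30 degrees from vertical, leaning to the console's -x; x up the slope. Well 26 (x) by 22, 14 deep, sharp edges; key notch 10.5 wide, 3.5 deep in its +x side, at the orange dot. A seated relay's cover rests on this face, axes parallel, origin 12 below. Friction and weight alone hold it.
- socket_right (a point): The same for the -y socket.
- dead_relay: Burnt relay, about 85 g: dark brown block with scorch marks, seated in either socket. Cover 36 (x) by 28 by 50 high on a black plug foot 24 (x) by 20 by 12 high, its lowest 4 mm 1.5 smaller all round. Key rib 8 wide stands 3 out of the foot's +x face; orange tab on top at the same side. Origin: centre of the foot's underside, z up. Seated covers are 14 apart: grip the x faces, 36 apart.
- new_relay: New relay, shape and axes as dead_relay, with a light blue cover and the orange tab; it starts standing on its foot on the table, turned up to 0.9 rad from the world's x either way, left or right of the console.
- good_relay: The sound relay, exactly like new_relay, seated in the other socket; to be left alone.
- tray: Red open tray, 130 by 130 by 30 high, walls 4, floor 4 thick, fixed; origin: centre of the underside, z up. It stands left or right of the console, on the other side from new_relay.
- cup: Grey clay cup, 74 across, 90 high, loose; origin: centre of the underside.
- bowl: Grey clay bowl, 120 across, 50 high, loose; origin: centre of the underside.
- screwdriver: Screwdriver, 170 long, lying loose on the table between the robot and the console, along its own x; origin near its middle, on the table.
- dead_relay_mid (a point): Centre of the burnt relay's cover, 37 above its origin along its z.
There are look-alikes about, which are no part of the job. Of the things that look like the dead_relay, the middle-sized one is meant.

How it is judged (in metres and radians):
On the way, in this order (a step that is already met when the one before it is completed fails the run):
1. the burnt relay is out of its socket, clear of both sockets (distance between dead_relay and socket_left above 0.06 m and distance between dead_relay and socket_right above 0.06 m), for 0.2 s.
2. the new relay is fully home in the emptied socket (((z of new_relay in the frame of socket_left below -0.01 m and x of new_relay in the frame of socket_left between -0.0025 and 0.0025 m and y of new_relay in the frame of socket_left between -0.0025 and 0.0025 m and angle between the x axis of new_relay and the x axis of socket_left, either way round below 0.06 rad and angle between the z axis of new_relay and the z axis of socket_left, either way round below 0.06 rad) or (z of new_relay in the frame of socket_right below -0.01 m and x of new_relay in the frame of socket_right between -0.0025 and 0.0025 m and y of new_relay in the frame of socket_right between -0.0025 and 0.0025 m and angle between the x axis of new_relay and the x axis of socket_right, either way round below 0.06 rad and angle between the z axis of new_relay and the z axis of socket_right, either way round below 0.06 rad))), for 0.2 s.
At the end, for the whole second after the job is handed in: The new relay is in the socket that held the burnt one: cover within 2 mm of the socket face, centred within 2.5 mm, axes within 3.4 degrees; the burnt relay is in the tray (middle over its inside, under 50 mm high); both at rest (((z of new_relay in the frame of socket_left below -0.01 m and x of new_relay in the frame of socket_left between -0.0025 and 0.0025 m and y of new_relay in the frame of socket_left between -0.0025 and 0.0025 m and angle between the x axis of new_relay and the x axis of socket_left, either way round below 0.06 rad and angle between the z axis of new_relay and the z axis of socket_left, either way round below 0.06 rad) or (z of new_relay in the frame of socket_right below -0.01 m and x of new_relay in the frame of socket_right between -0.0025 and 0.0025 m and y of new_relay in the frame of socket_right between -0.0025 and 0.0025 m and angle between the x axis of new_relay and the x axis of socket_right, either way round below 0.06 rad and angle between the z axis of new_relay and the z axis of socket_right, either way round below 0.06 rad)) and x of dead_relay_mid in the frame of tray between -0.061 and 0.061 m and y of dead_relay_mid in the frame of tray between -0.061 and 0.061 m and height (world z) of dead_relay_mid below 0.05 m and linear speed of new_relay below 0.01 m/s and linear speed of dead_relay below 0.02 m/s); the robot touches nothing.
It fails at once if the sound relay is shifted by more than 4 mm (distance of good_relay from where it was at the start of the episode above 0.004 m).
It fails at once if the cup, the bowl or the screwdriver is moved by more than 20 mm (distance of any of cup, bowl, screwdriver from where it was at the start of the episode above 0.02 m).
It also fails if it takes over 64 s, if anything falls off the work surface, if the arm or the gripper's body presses on something with over 40 N, if the wrist force passes 120 N, or if a joint passes its speed limit or range.

## Working session

There is one attempt and no reset: what is moved stays moved. The work goes in short steps, Python scripts to look and compute and a tool call to move; the robot and the scene stay as the last step left them, time stands still between calls to the robot, and variables do not carry over. Pictures are saved under pics/ and viewed, at most 14 in all, crops included, and the job is handed in when it is done.

Besides the shell and the picture viewer there is one more tool, called by a JSON object that holds its "method" and its "body". send_rows: Moves the arm, as the interface text tells. Its arguments: {"type":"object","properties":{"commands":{"type":"array","items":{"type":"array","items":{"type":"number"}}}},"required":["commands"]}

```bash
mkdir -p pics; python3 - <<'E'
from rig import read_state, optics
import cv2,numpy as np
for n in("scene","top"):
    c=optics.capture(n); cv2.imwrite(f"pics/{n}0.png",c["image"]); print(n,c["intrinsics"].round(2).tolist(),c["extrinsics"].round(4).tolist())
a=[cv2.resize(cv2.imread(f"pics/{n}0.png"),None,fx=1.56,fy=1.56,interpolation=cv2.INTER_CUBIC) for n in("scene","top")]
for n,i in zip(("scene","top"),a): cv2.imwrite(f"pics/{n}0b.png",i)
s=read_state();print(s["time_s"],s["position"],s["opening"])
E
```

```text
scene [[376.39, 0.0, 258.92], [0.0, 376.39, 189.05], [0.0, 0.0, 1.0]] [[-0.7604, 0.6495, 0.0028, 0.4724], [0.5302, 0.6232, -0.575, -0.2815], [-0.3751, -0.4357, -0.8182, 1.2832], [0.0, 0.0, 0.0, 1.0]]
top [[399.38, 0.0, 250.52], [0.0, 399.38, 193.33], [0.0, 0.0, 1.0]] [[-0.0027, -1.0, -0.0082, 0.0032], [-0.9919, 0.0037, -0.1268, 0.6311], [0.1268, 0.0078, -0.9919, 1.2154], [0.0, 0.0, 0.0, 1.0]]
0.1 [0.20500431 0.58974137 0.22167643] 0.9998439276846698
```

View pics/scene0b.png

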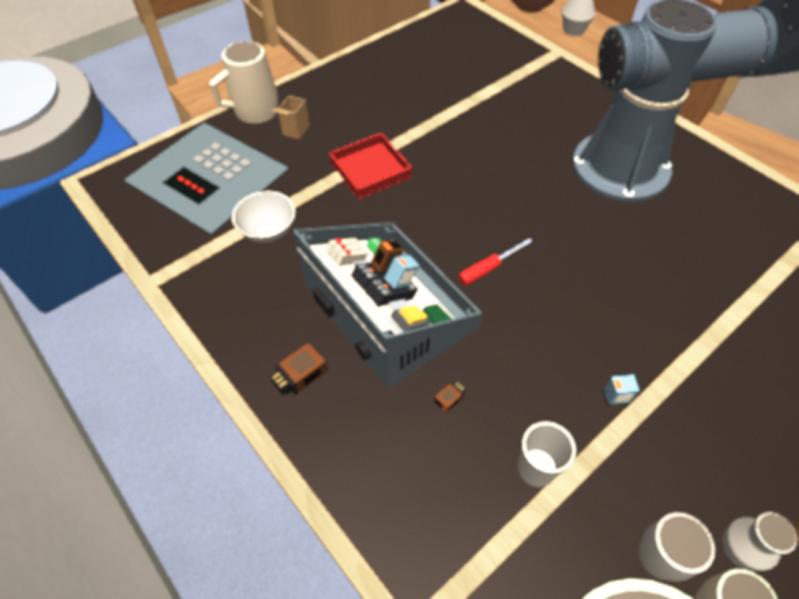

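View pics/top0b.png

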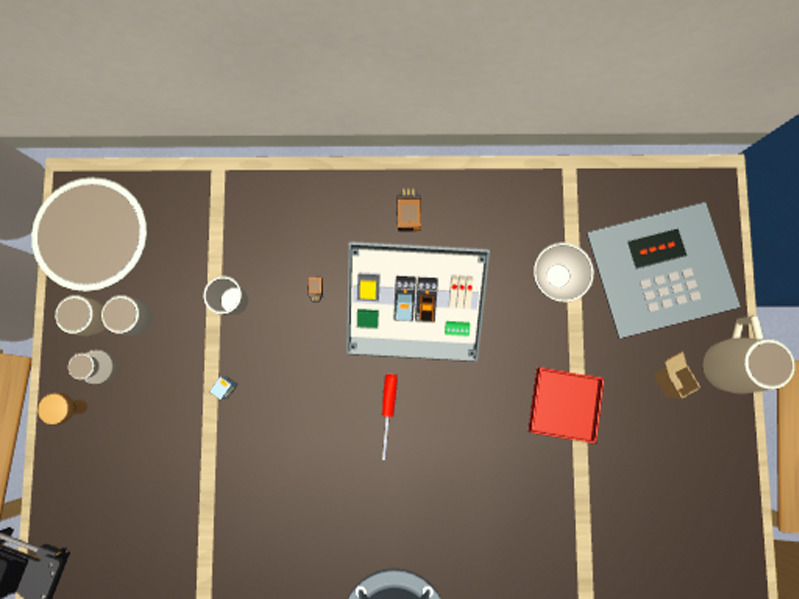

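The brown look-alikes in the top view (800-px version) are a large one at (408,212), a small one at (315,288) and one seated in the console at (427,305). The seated one is the middle-sized one, in the -y (right) socket. The sound blue relay is at (404,305), the new relay at (222,387) and the tray at (566,405). I'll check this in a close crop.

```bash
python3 - <<'E'
import cv2,numpy as np
t=cv2.imread("pics/top0.png"); s=cv2.imread("pics/scene0.png")
def crop(i,x,y,w,h,f): 
    c=cv2.resize(i[y:y+h,x:x+w],None,fx=f,fy=f,interpolation=cv2.INTER_CUBIC)
    for k in range(0,w,10): cv2.putText(c,str(x+k),(k*f,8),0,.3,(0,0,255),1); c[:4,k*f]=(0,0,255)
    for k in range(0,h,10): cv2.putText(c,str(y+k),(0,k*f+4),0,.3,(255,0,255),1)
    return c
a=crop(t,218,150,100,84,5);b=crop(t,130,232,30,28,10)
o=np.zeros((600,800,3),np.uint8);o[:420,:500]=a;o[:280,500:800]=b
cv2.imwrite("pics/c1.png",o)
a=crop(s,184,138,128,112,5);b=crop(s,385,236,28,28,5);o=np.zeros((560,800,3),np.uint8);o[:560,:640]=a;o[:140,650:790]=b
cv2.imwrite("pics/c2.png",o)
E
```

```text
(no output)
```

View pics/c1.png

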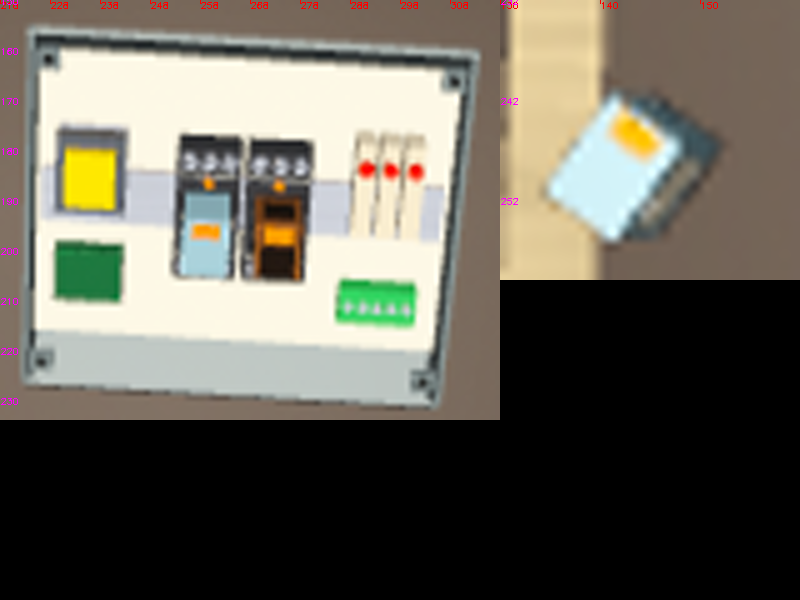

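View pics/c2.png

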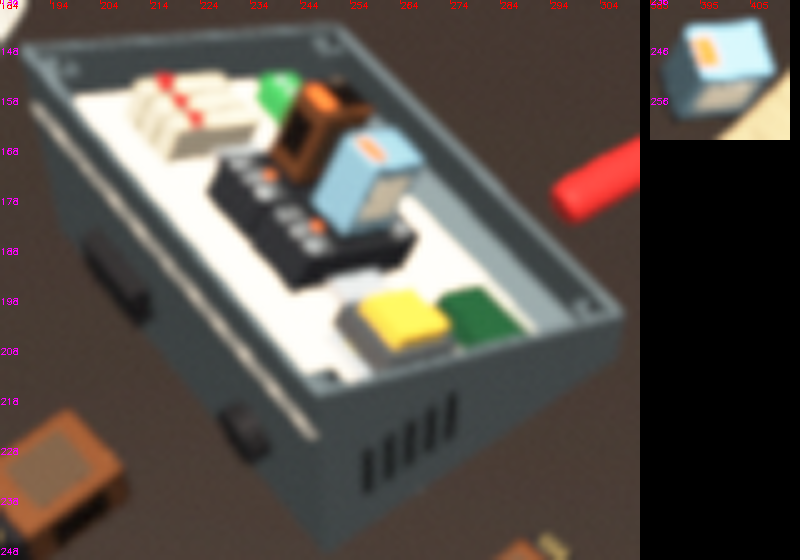

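The crop confirms the choice. The scorched brown block is in the right (-y) socket, and its orange dot and tab are on the +x side. The good blue relay is in the left socket, and the new relay stands at top px (144,249), tab pointing up and to the right. Next I'll fit the poses from corner points.

```bash
cat > h.py <<'E'
import numpy as np,cv2
from scipy.spatial.transform import Rotation as R
from scipy.optimize import least_squares
K={"scene":np.array([[376.39,0,258.92],[0,376.39,189.05],[0,0,1]]),"top":np.array([[399.38,0,250.52],[0,399.38,193.33],[0,0,1]])}
E={"scene":np.array([[-0.7604,0.6495,0.0028,0.4724],[0.5302,0.6232,-0.575,-0.2815],[-0.3751,-0.4357,-0.8182,1.2832]]),
"top":np.array([[-0.0027,-1.0,-0.0082,0.0032],[-0.9919,0.0037,-0.1268,0.6311],[0.1268,0.0078,-0.9919,1.2154]])}
def proj(c,P):
    q=(K[c]@(E[c][:,:3]@np.atleast_2d(P).T+E[c][:,3:])).T
    return q[:,:2]/q[:,2:]
def src(x0,y0,f,p): return (np.array(p,float)+.5)/f-.5+[x0,y0]
def T(x,y,yaw,P): return np.atleast_2d(P)@R.from_euler('z',yaw).as_matrix().T+[x,y,0]
SL=R.from_euler('y',-30,degrees=True).as_matrix()   # socket axes in console
def sock(p,v): # socket origin in console frame; p=u along slope, v across
    return np.array([0,v,.1025])+SL@[p,0,-.009]
def relay(o,P,yaw=0): return o+np.array(P)@SL.T   # pts in relay frame -> console
box=np.array([[a*.018,b*.014,c] for c in(.012,.062) for a,b in((-1,-1),(-1,1),(1,1),(1,-1))])
E
cat > fit.py <<'E'
from h import *
rim=np.array([[.1,.13,.16],[.1,-.13,.16],[-.1,-.13,.045],[-.1,.13,.045]])
ot=src(218,150,5,[(30,27),(480,52),(437,408),(22,382)]); os_=src(184,138,5,[(320,395),(22,47),(345,25),(622,315)])
rp=np.array([[.018,.014,.012],[.018,-.014,.012],[-.018,.014,.062],[-.018,-.014,.062]])
bl=src(218,150,5,[(186,192),(235,192),(177,278),(233,279)]); br=src(218,150,5,[(256,195),(303,195),(254,279),(303,281)])
sk=np.array([[.042,.0195,0],[.042,-.0195,0]]) # socket block upslope corners
s1=src(218,150,5,[(180,136),(242,136)]); s2=src(218,150,5,[(248,139),(313,141)])
def f(q,full=False):
    x,y,w,u,v=q; r=[proj("top",T(x,y,w,rim))-ot,proj("scene",T(x,y,w,rim))-os_]
    for s,o,so in((.021,bl,s1),(-.021,br,s2)):
        c=sock(u,v+s); r.append(proj("top",T(x,y,w,relay(c-SL@[0,0,.012],rp)))-o); r.append(proj("top",T(x,y,w,relay(c,sk)))-so)
    if full:
        for n,k in zip(("rimT","rimS","blue","s1","brown","s2"),r): print(n,k.round(1).tolist())
    return np.vstack(r).ravel()
q=least_squares(f,[.65,0,0,0,0],loss="soft_l1").x; f(q,True); print("console x y yaw u v",q.round(4))
nt=src(130,232,10,[(47,190),(113,240),(188,162),(122,93)]); nsc=src(385,236,5,[(110,20),(124,70),(50,83),(35,38)])
tp=box[[5,4,7,6]]
def g(p): return np.vstack([proj("top",T(*p,tp))-nt,proj("scene",T(*p,tp))-nsc]).ravel()
p=least_squares(g,[.4,.3,-.6]).x; print("new",p.round(4),g(p).round(1).tolist())
# tray rim corners (top 800px view)
tr=src(0,0,1.5625,[(538,368),(605,377),(598,443),(530,433)])
tb=np.array([[.065,.065,.03],[.065,-.065,.03],[-.065,-.065,.03],[-.065,.065,.03]])
h=lambda p:(proj("top",T(*p,tb))-tr).ravel(); t=least_squares(h,[.4,-.3,0]).x; print("tray",t.round(4),h(t).round(1).tolist())
np.save("q.npy",q);np.save("p.npy",p)
ims={c:cv2.imread(f"pics/{c}0.png") for c in K}
def draw(c,P,ed,col,f,x0,y0,im):
    a=(proj(c,P)+.5-[x0,y0])*f-.5
    for i,j in ed: cv2.line(im,*(tuple(int(round(v)) for v in a[k]) for k in(i,j)),col,1)
be=[(i,(i+1)%4) for i in range(4)]+[(i+4,(i+1)%4+4) for i in range(4)]+[(i,i+4) for i in range(4)]
o=np.zeros((600,800,3),np.uint8)
for c,x0,y0,w,h_,F,ox,oy in(("top",250,172,35,36,10,0,0),("scene",220,150,50,50,8,400,0),("top",130,232,30,28,7,0,400),("scene",385,236,28,28,7,400,402)):
    im=cv2.resize(ims[c][y0:y0+h_,x0:x0+w],None,fx=F,fy=F,interpolation=cv2.INTER_CUBIC)
    x,y,yw,u,v=q
    for s in(.021,-.021):
        cc=sock(u,v+s); draw(c,T(x,y,yw,relay(cc-SL@[0,0,.012],box)),be,(0,255,0),F,x0,y0,im)
        draw(c,T(x,y,yw,relay(cc,[[a*.042,b*.0195,0] for a,b in((-1,-1),(-1,1),(1,1),(1,-1))])),be[:4],(255,0,255),F,x0,y0,im)
    draw(c,T(*p,box),be,(0,0,255),F,x0,y0,im)
    im=im[:600-oy,:800-ox]; o[oy:oy+im.shape[0],ox:ox+im.shape[1]]=im
cv2.imwrite("pics/ov.png",o)
E
python3 fit.py; python3 -c "
from rig import read_state as r
s=r();print(s['tcp_rot'].round(3).tolist() if hasattr(s['tcp_rot'],'round') else s['tcp_rot'])"
```

```text
rimT [[-1.0, 0.2], [-0.6, 0.4], [-0.1, 0.4], [-1.0, 0.5]]
rimS [[-1.0, 0.0], [-0.8, -0.3], [-1.7, -0.4], [0.2, -0.4]]
blue [[0.0, -1.4], [-0.4, -0.9], [0.7, -0.8], [-0.9, -0.4]]
s1 [[-0.2, 2.2], [0.5, 2.9]]
brown [[0.1, -1.2], [0.0, -0.6], [-0.3, -0.1], [-0.4, 0.1]]
s2 [[0.3, 2.4], [0.5, 2.8]]
console x y yaw u v [ 0.6188 -0.0432 -0.0628  0.0026 -0.0026]
new [ 0.4597  0.3371 -0.7703] [-1.5, -0.7, -1.7, 0.7, -0.7, -0.1, -0.5, 0.4, 1.7, 11.5, -3.0, -9.0, -3.0, -12.4, 1.6, 7.0]
tray [ 0.4259 -0.3471 -0.1478] [0.5, -0.2, -0.8, 0.1, -0.6, 0.0, 0.8, 0.1]
[[-0.944, 0.329, -0.001], [0.329, 0.944, -0.002], [0.0, -0.002, -1.0]]
```

View pics/ov.png

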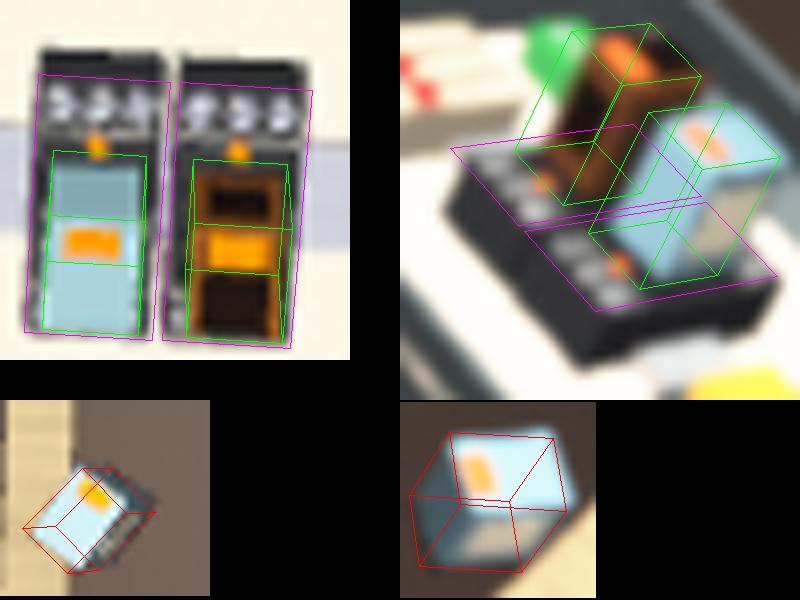

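The overlay shows two faults in my fit. The new relay's scene corners were matched in the wrong order, and the mouth is not centred along the socket block. I'll refit using the relay corners in both views.

```bash
python3 - <<'E'
s=open("fit.py").read()
s=s.replace("[(110,20),(124,70),(50,83),(35,38)]","[(124,70),(110,20),(35,38),(50,83)]")
s=s.replace("x,y,w,u,v=q; r=[","x,y,w,u,v,*b=q; r=[").replace("; r.append(proj(\"top\",T(x,y,w,relay(c,sk)))-so)","")
s=s.replace("    if full:","""    c=sock(u,v+.021)-SL@[0,0,.012]; r.append(proj("scene",T(x,y,w,relay(c,box[[7,4,5,2,3]])))-sb)
    c=sock(u,v-.021)-SL@[0,0,.012]; r.append(proj("scene",T(x,y,w,relay(c,box[[7,4,2,3]])))-sd)
    for i,k in enumerate((1,0,1,1,0,0)): pass
    isS=[0,1,0,0,1,1]; r=[k+np.array(b[2:] if z else b[:2]) for k,z in zip(r,isS)]+[np.array(b).reshape(2,2)*3]
    if full:""").replace('"s1","brown","s2"','"brown","bS","dS"')
s=s.replace("def f(","sb=src(220,150,8,[(255,118),(340,100),(387,160),(257,280),(212,235)]); sd=src(220,150,8,[(180,38),(235,25),(195,200),(150,163)])\ndef f(",1)
s=s.replace("[.65,0,0,0,0]","[.65,0,0,0,0,0,0,0,0]").replace("x,y,yw,u,v=q","x,y,yw,u,v=q[:5]")
open("fit.py","w").write(s)
E
python3 fit.py
```

```text
rimT [[-0.7, 0.0], [-0.3, 0.1], [0.3, 0.1], [-0.6, 0.3]]
rimS [[-0.5, 0.1], [-0.5, -0.2], [-1.4, -0.3], [0.6, -0.3]]
blue [[0.0, -0.6], [-0.4, -0.0], [0.7, 0.1], [-0.9, 0.4]]
brown [[0.1, -0.4], [0.0, 0.2], [-0.3, 0.7], [-0.4, 0.9]]
bS [[0.7, -0.5], [-0.2, 0.5], [0.6, -0.2], [-0.8, 1.3], [-1.5, -0.1]]
dS [[0.4, -0.7], [3.3, -0.0], [-2.5, 0.8], [-3.0, -1.3]]
console x y yaw u v [ 0.6188 -0.0432 -0.0621 -0.0008 -0.0018  0.3219 -0.2061  0.3982  0.1157]
new [ 0.4599  0.3373 -0.6194] [-1.4, 0.3, -0.7, 0.7, -1.0, -1.3, -1.7, 0.3, -0.4, 0.5, -1.3, 0.2, -0.6, -2.3, -0.3, -0.9]
tray [ 0.4259 -0.3471 -0.1478] [0.5, -0.2, -0.8, 0.1, -0.6, 0.0, 0.8, 0.1]
```

View pics/ov.png

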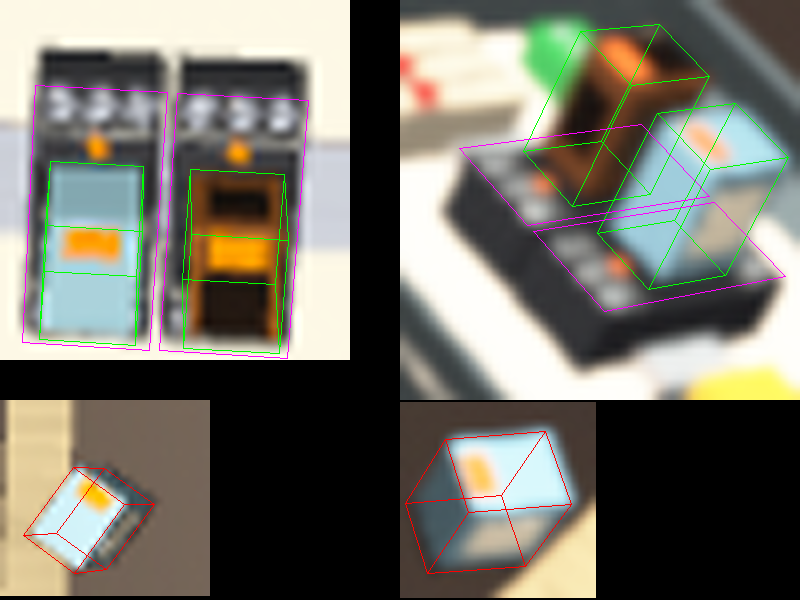

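```bash
cat >> h.py <<'E'
def row(Rt,pt,grip=None):
    from rig import read_state
    s=read_state(); R0=np.array(s["tcp_rot"]);p0=np.array(s["position"])
    rv=R.from_matrix(R0.T@Rt).as_rotvec(degrees=True)/5; t=R0.T@(np.array(pt)-p0)/.03
    print("row",[round(float(v),2) for v in [*rv,*t]],"rows~",max(np.linalg.norm(rv)*5/7.16,np.linalg.norm(t)*30/41.7).round(1))
def down(yaw): # tool y axis along world yaw (deg), pointing down
    c,s_=np.cos(np.radians(yaw)),np.sin(np.radians(yaw)); return np.array([[-s_,c,0],[c,s_,0],[0,0,-1.]])
def st():
    from rig import read_state
    s=read_state(); print({k:np.round(s[k],4).tolist() for k in("time_s","position","joint_positions","force","opening","grasp_force")})
CON=np.load("q.npy")[:3] if __import__("os").path.exists("q.npy") else None
def tilt(): # tool rotation for the socket
    Z=R.from_euler('z',CON[2]).as_matrix()@SL; return np.column_stack([Z[:,1],Z[:,0],-Z[:,2]])
def sw(P,u,v,side=-.021): # point in socket frame -> world
    return T(*CON,relay(sock(u,v+side),P))[0]
E
python3 - <<'E'
from h import *
print(np.linalg.det(down(54)),np.linalg.det(tilt()),tilt().round(3).tolist())
row(down(54.5),[.460,.336,.12])
E
```

```text
1.0000000000000002 0.9999999999999999 [[0.062, 0.864, 0.499], [0.998, -0.054, -0.031], [0.0, 0.5, -0.866]]
row [-0.02, -0.0, 3.26, -10.81, -5.19, 3.4] rows~ 9.0
```

{"method": "send_rows", "body": {"commands": [[0,0,3.26,-10.8,-5.2,3.4,1],[0,0,3.26,-10.8,-5.2,3.4,1],[0,0,3.26,-10.8,-5.2,3.4,1],[0,0,3.26,-10.8,-5.2,3.4,1],[0,0,3.26,-10.8,-5.2,3.4,1],[0,0,3.26,-10.8,-5.2,3.4,1],[0,0,3.26,-10.8,-5.2,3.4,1],[0,0,3.26,-10.8,-5.2,3.4,1],[0,0,3.26,-10.8,-5.2,3.4,1],[0,0,3.26,-10.8,-5.2,3.4,1],[0,0,3.26,-10.8,-5.2,3.4,1],[0,0,3.26,-10.8,-5.2,3.4,1],[0,0,3.26,-10.8,-5.2,3.4,1]]}}

```text
time_s: 1.18
position: [0.459, 0.3373, 0.1207]
tcp_rot: [[-0.815, 0.579, -0.001], [0.579, 0.815, 0.0], [0.001, -0.0, -1.0]]
force: [0.4, 0.3, -0.4]
opening: 0.998
grasp_force: 0.0
```

```bash
python3 - <<'E'
from h import *
st();row(down(54.5),[.460,.336,.026])
E
```

```text
{'time_s': 1.1833, 'position': [0.459, 0.3373, 0.1207], 'joint_positions': [25.061, 33.8766, 95.3877, 0.0248, 50.7637, -29.5451], 'force': [0.367, 0.2825, -0.3784], 'opening': 0.9984, 'grasp_force': 0.0}
row [-0.0, -0.01, 0.02, -0.05, -0.01, 3.16] rows~ 2.3
```

{"method": "send_rows", "body": {"commands": [[0,0,0,0,0,1.5,1],[0,0,0,0,0,2.6,1],[0,0,0,0,0,3.15,1],[0,0,0,0,0,3.15,1],[0,0,0,0,0,3.15,0],[0,0,0,0,0,3.15,0],[0,0,0,0,0,3.15,0],[0,0,0,0,0,3.15,0],[0,0,0,0,0,3.15,0],[0,0,0,0,0,3.15,0],[0,0,0,0,0,3.15,0],[0,0,0,0,0,3.15,0],[0,0,0,0,0,3.15,0],[0,0,0,0,0,3.15,0]]}}

```text
time_s: 2.35
position: [0.4601, 0.3364, 0.026]
tcp_rot: [[-0.814, 0.581, -0.0], [0.581, 0.814, -0.0], [0.0, -0.0, -1.0]]
force: [0.4, -0.8, -0.1]
opening: 0.324
grasp_force: 0.4
```

{"method": "send_rows", "body": {"commands": [[0,0,0,0,0,0,0],[0,0,0,0,0,0,0],[0,0,0,0,0,0,0],[0,0,0,0,0,0,0]]}}

```text
time_s: 2.68
position: [0.46, 0.3364, 0.026]
tcp_rot: [[-0.814, 0.58, -0.0], [0.58, 0.814, -0.0], [0.0, -0.0, -1.0]]
force: [0.8, -0.3, -0.0]
opening: 0.321
grasp_force: 30.0
```

```bash
python3 - <<'E'
from h import *
st()
E
```

```text
{'time_s': 2.6833, 'position': [0.46, 0.3364, 0.026], 'joint_positions': [24.9477, 42.6707, 97.9178, -0.0072, 39.4213, -29.5667], 'force': [0.7501, -0.3254, -0.0409], 'opening': 0.3205, 'grasp_force': 30.0001}
```

{"method": "send_rows", "body": {"commands": [[0,0,0,0,0,0,1],[0,0,0,0,0,0,1],[0,0,0,0,0,0,1],[0,0,0,0,0,0,1],[0,0,0,0,0,0,1],[0,0,0,0,0,-1,1],[0,0,0,0,0,-2.3,1],[0,0,0,0,0,-3.6,1],[0,0,0,0,0,-5,1],[0,0,0,0,0,-6,1],[0,0,0,0,0,-6,1]]}}

```text
time_s: 3.6
position: [0.464, 0.3386, 0.2133]
tcp_rot: [[-0.814, 0.58, 0.013], [0.58, 0.814, 0.006], [-0.007, 0.013, -1.0]]
force: [0.7, 1.1, 0.6]
opening: 0.979
grasp_force: 0.0
```

```bash
python3 - <<'E'
from h import *
st(); u,v=-.0008,-.0018
print(sw([0,0,.01],u,v),sw([0,0,.11],u,v)); row(tilt(),sw([0,0,.11],u,v))
E
```

```text
{'time_s': 3.6, 'position': [0.464, 0.3386, 0.2133], 'joint_positions': [24.971, 26.6226, 90.7004, 0.0061, 61.8379, -29.5653], 'force': [0.714, 1.1211, 0.553], 'opening': 0.9789, 'grasp_force': 0.0}
[ 0.61615775 -0.06588172  0.10296603] [ 0.56625401 -0.06278055  0.18956857]
row [-5.3, -3.04, 11.33, -10.53, -8.93, 0.75] rows~ 9.9
```

{"method": "send_rows", "body": {"commands": [[-5.3,-3.04,11.33,-10.5,-8.9,0.3,1],[-5.3,-3.04,11.33,-10.5,-8.9,0.3,1],[-5.3,-3.04,11.33,-10.5,-8.9,0.3,1],[-5.3,-3.04,11.33,-10.5,-8.9,0.3,1],[-5.3,-3.04,11.33,-10.5,-8.9,0.3,1],[-5.3,-3.04,11.33,-10.5,-8.9,0.3,1],[-5.3,-3.04,11.33,-10.5,-8.9,0.3,1],[-5.3,-3.04,11.33,-10.5,-8.9,0.3,1],[-5.3,-3.04,11.33,-10.5,-8.9,0.3,1],[-5.3,-3.04,11.33,-10.5,-8.9,0.3,1],[-5.3,-3.04,11.33,-10.5,-8.9,0.3,1],[-5.3,-3.04,11.33,-10.5,-8.9,0.3,1],[-5.3,-3.04,11.33,-10.5,-8.9,0.3,1],[-5.3,-3.04,11.33,-10.5,-8.9,0.3,1],[-5.3,-3.04,11.33,-10.5,-8.9,0.3,1],[-5.3,-3.04,11.33,-10.5,-8.9,0.3,1]]}}

```text
time_s: 4.93
position: [0.5612, -0.0621, 0.197]
tcp_rot: [[0.06, 0.871, 0.487], [0.998, -0.048, -0.035], [-0.007, 0.489, -0.872]]
force: [1.8, -0.2, -0.1]
opening: 0.999
grasp_force: 0.0
```

```bash
python3 - <<'E'
from h import *
st(); u,v=-.0008,-.0018
row(tilt(),sw([0,0,.01],u,v))
E
```

```text
{'time_s': 4.9333, 'position': [0.5612, -0.0621, 0.197], 'joint_positions': [-22.5919, 20.8222, 114.9598, 29.2501, 18.451, -45.0446], 'force': [1.8401, -0.1979, -0.0618], 'opening': 0.9989, 'grasp_force': 0.0}
row [-0.15, 0.06, 0.07, 0.01, 0.07, 3.63] rows~ 2.6
```

{"method": "send_rows", "body": {"commands": [[-0.15,0.06,0.07,0,0.05,1,1],[-0.15,0.06,0.07,0,0.07,2,1],[-0.15,0.06,0.07,0,0.07,2.8,1],[-0.15,0.06,0.07,0,0.07,3.4,1],[-0.15,0.06,0.07,0,0.07,3.6,1],[-0.15,0.06,0.07,0,0.07,3.6,1],[-0.15,0.06,0.07,0,0.07,3.6,1]]}}

```text
time_s: 5.52
position: [0.6159, -0.0668, 0.1035]
tcp_rot: [[0.063, 0.864, 0.499], [0.998, -0.055, -0.031], [0.001, 0.5, -0.866]]
force: [-0.2, 0.6, 0.1]
opening: 0.998
grasp_force: 0.0
```

```bash
python3 - <<'E'
from h import *
from rig import optics
st(); u,v=-.0008,-.0018
row(tilt(),sw([0,0,.01],u,v))
a=optics.capture("scene")["image"][130:205,205:290];b=optics.capture("top")["image"][150:240,230:310]
o=np.zeros((600,800,3),np.uint8);a=cv2.resize(a,None,fx=5,fy=5,interpolation=2);b=cv2.resize(b,None,fx=4,fy=4,interpolation=2)
o[:375,:425]=a;o[:360,440:760]=b;cv2.imwrite("pics/g1.png",o)
E
```

```text
{'time_s': 5.5167, 'position': [0.6159, -0.0668, 0.1035], 'joint_positions': [-20.791, 34.6155, 112.0819, 62.6154, 9.5943, -77.2514], 'force': [-0.1768, 0.598, 0.1071], 'opening': 0.9983, 'grasp_force': 0.0}
row [-0.0, 0.0, -0.01, 0.03, -0.0, 0.02] rows~ 0.0
```

View pics/g1.png

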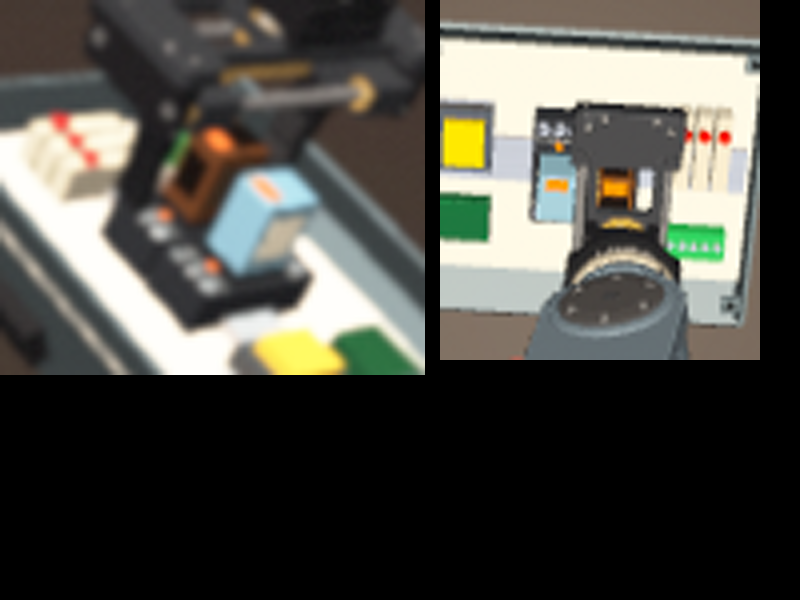

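{"method": "send_rows", "body": {"commands": [[0,0,0,0.03,0,0.02,1],[0,0,0,0.03,0,0.02,0],[0,0,0,0.03,0,0.02,0],[0,0,0,0.03,0,0.02,0],[0,0,0,0.03,0,0.02,0],[0,0,0,0.03,0,0.02,0],[0,0,0,0.03,0,0.02,0],[0,0,0,0.03,0,0.02,0],[0,0,0,0.03,0,0.02,0],[0,0,0,0.03,0,0.02,0],[0,0,0,0.03,0,0.02,0],[0,0,0,0.03,0,0.02,0],[0,0,0,0.03,0,0.02,0]]}}

```text
time_s: 6.7
position: [0.6164, -0.0669, 0.1033]
tcp_rot: [[0.065, 0.864, 0.499], [0.998, -0.056, -0.032], [0.0, 0.5, -0.866]]
force: [-0.7, -0.3, -0.8]
opening: 0.413
grasp_force: 30.0
```

```bash
python3 - <<'E'
from h import *
from rig import read_state
st(); s=read_state(); print(s["moment"])
np.save("G.npy",np.column_stack([s["tcp_rot"],s["position"]])); print(np.array(s["tcp_rot"]).round(4).tolist())
E
```

```text
{'time_s': 6.7, 'position': [0.6164, -0.0669, 0.1033], 'joint_positions': [-20.7616, 34.6646, 112.0568, 62.8816, 9.503, -77.4235], 'force': [-0.6737, -0.3032, -0.8463], 'opening': 0.4131, 'grasp_force': 30.0}
[-0.05913608  0.42244525 -0.01599962]
[[0.0647, 0.864, 0.4993], [0.9979, -0.0562, -0.0321], [0.0003, 0.5003, -0.8658]]
```

{"method": "send_rows", "body": {"commands": [[0,0,0,0,0,-0.2,0],[0,0,0,0,0,-0.4,0],[0,0,0,0,0,-0.6,0],[0,0,0,0,0,-1,0],[0,0,0,0,0,-1.5,0],[0,0,0,0,0,-2,0],[0,0,0,0,0,-2.5,0],[0,0,0,0,0,-2.7,0],[0,0,0,0,0,-2.7,0],[0,0,0,0,0,-2.7,0],[0,0,0,0,0,-2.7,0]]}}

```text
time_s: 7.62
position: [0.5761, -0.0644, 0.173]
tcp_rot: [[0.065, 0.864, 0.499], [0.998, -0.056, -0.032], [0.001, 0.5, -0.866]]
force: [-0.1, -0.2, -1.0]
opening: 0.414
grasp_force: 30.0
```

```bash
python3 - <<'E'
from h import *
from rig import optics
st()
A=optics.capture("scene")["image"];B=optics.capture("top")["image"];cv2.imwrite("pics/deadS.png",A);cv2.imwrite("pics/deadT.png",B)
def cr(i,x,y,w,h,f):return cv2.resize(i[y:y+h,x:x+w],None,fx=f,fy=f,interpolation=2)
o=np.zeros((600,800,3),np.uint8);a=cr(A,205,110,95,85,5);b=cr(B,250,160,50,60,6)
o[:425,:475]=a;o[:360,490:790]=b;cv2.imwrite("pics/g2.png",o)
# rows to above tray
t=[.4259,-.3471]
row(down(-8.5),[*t,.20])
E
```

```text
{'time_s': 7.6167, 'position': [0.5761, -0.0644, 0.173], 'joint_positions': [-22.4048, 24.5367, 114.8505, 38.1978, 15.0621, -53.5432], 'force': [-0.1114, -0.1899, -1.0253], 'opening': 0.4138, 'grasp_force': 29.9997}
row [5.99, -0.26, 0.93, -9.73, -3.34, -2.99] rows~ 7.7
```

View pics/g2.png

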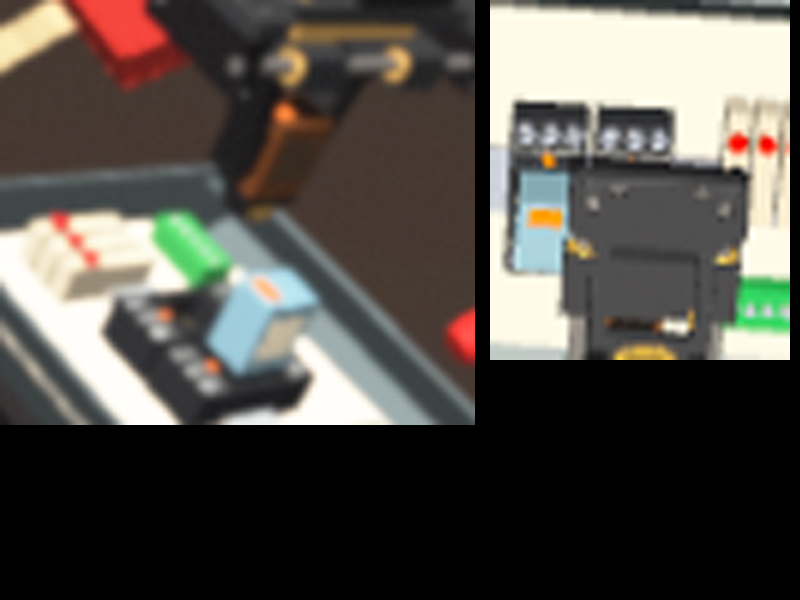

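The burnt relay is out and held in the gripper at around (285,150) in the crop, and the right socket is empty. Next is the tray.

{"method": "send_rows", "body": {"commands": [[6,-0.26,0.93,-9.7,-3.3,-3,0],[6,-0.26,0.93,-9.7,-3.3,-3,0],[6,-0.26,0.93,-9.7,-3.3,-3,0],[6,-0.26,0.93,-9.7,-3.3,-3,0],[6,-0.26,0.93,-9.7,-3.3,-3,0],[6,-0.26,0.93,-9.7,-3.3,-3,0],[6,-0.26,0.93,-9.7,-3.3,-3,0],[6,-0.26,0.93,-9.7,-3.3,-3,0],[6,-0.26,0.93,-9.7,-3.3,-3,0],[6,-0.26,0.93,-9.7,-3.3,-3,0],[6,-0.26,0.93,-9.7,-3.3,-3,0],[6,-0.26,0.93,-9.7,-3.3,-3,0],[6,-0.26,0.93,-9.7,-3.3,-3,0]]}}

```text
time_s: 8.8
position: [0.4271, -0.3446, 0.2012]
tcp_rot: [[0.146, 0.989, -0.0], [0.989, -0.146, 0.001], [0.001, -0.001, -1.0]]
force: [0.4, -0.6, 0.0]
opening: 0.407
grasp_force: 30.0
```

```bash
python3 - <<'E'
from h import *
st(); row(down(-8.5),[.4259,-.3471,.029])
E
```

```text
{'time_s': 8.8, 'position': [0.4271, -0.3446, 0.2012], 'joint_positions': [-50.5815, 25.9489, 94.3794, 0.0186, 59.7343, -42.204], 'force': [0.37, -0.5639, 0.0262], 'opening': 0.4073, 'grasp_force': 30.0002}
row [-0.01, -0.01, 0.02, -0.09, -0.02, 5.74] rows~ 4.1
```

{"method": "send_rows", "body": {"commands": [[0,0,0,-0.05,0,1.2,0],[0,0,0,-0.05,0,2.5,0],[0,0,0,-0.05,0,3.8,0],[0,0,0,-0.05,0,4.8,0],[0,0,0,-0.05,0,5.4,0],[0,0,0,-0.05,0,5.65,0],[0,0,0,-0.05,0,5.75,0],[0,0,0,-0.05,0,5.75,0],[0,0,0,-0.05,0,5.78,0],[0,0,0,-0.05,0,5.78,0]]}}

```text
time_s: 9.63
position: [0.4275, -0.3485, 0.0298]
tcp_rot: [[0.147, 0.989, 0.002], [0.989, -0.147, -0.003], [-0.003, 0.003, -1.0]]
force: [-1.0, 0.8, -0.9]
opening: 0.412
grasp_force: 30.0
```

{"method": "send_rows", "body": {"commands": [[0,0,0,0,0,0.07,0],[0,0,0,0,0,0.1,0],[0,0,0,0,0,0.1,0.62],[0,0,0,0,0,0.1,0.62],[0,0,0,0,0,0.1,0.62],[0,0,0,0,0,0.1,0.62],[0,0,0,0,0,0.1,0.62],[0,0,0,0,0,0.1,0.62],[0,0,0,0,0,-0.8,0.62],[0,0,0,0,0,-2,0.62],[0,0,0,0,0,-3.4,0.62],[0,0,0,0,0,-4.8,1],[0,0,0,0,0,-6,1],[0,0,0,0,0,-6,1],[0,0,0,0,0,-6,1]]}}

```text
time_s: 10.88
position: [0.4275, -0.3489, 0.211]
tcp_rot: [[0.147, 0.989, 0.004], [0.989, -0.147, -0.006], [-0.005, 0.005, -1.0]]
force: [0.1, -1.1, -0.9]
opening: 0.838
grasp_force: 0.0
```

```bash
python3 - <<'E'
from h import *
from rig import optics
st(); row(down(-35.5),[.460,.3364,.22])
B=optics.capture("top")["image"];S=optics.capture("scene")["image"]
cv2.imwrite("pics/t3.png",B);cv2.imwrite("pics/s3.png",S)
t=cv2.imread("pics/top0.png");s=cv2.imread("pics/scene0.png")
for n,a,b in(("top",t,B),("scene",s,S)):
    for nm,P in(("new",[.46,.3364,.062]),("tray",[.4259,-.3471,.03])):
        x,y=proj(n,P)[0].astype(int); print(n,nm,x,y,np.abs(a[y-12:y+12,x-12:x+12].astype(int)-b[y-12:y+12,x-12:x+12]).mean().round(1))
E
```

```text
{'time_s': 10.8833, 'position': [0.4275, -0.3489, 0.211], 'joint_positions': [-50.8177, 25.265, 93.695, -0.0171, 60.6451, -42.3324], 'force': [0.0942, -1.1333, -0.8527], 'opening': 0.8383, 'grasp_force': 0.0}
row [0.07, 0.04, 5.4, 22.75, -2.29, -0.42] rows~ 16.5
top new 140 248 0.9
top tray 363 259 18.0
scene new 399 245 1.2
scene tray 235 101 26.5
```

{"method": "send_rows", "body": {"commands": [[0,0,5.4,22.75,-2.3,-0.4,1],[0,0,5.4,22.75,-2.3,-0.4,1],[0,0,5.4,22.75,-2.3,-0.4,1],[0,0,5.4,22.75,-2.3,-0.4,1],[0,0,5.4,22.75,-2.3,-0.4,1],[0,0,5.4,22.75,-2.3,-0.4,1],[0,0,5.4,22.75,-2.3,-0.4,1],[0,0,5.4,22.75,-2.3,-0.4,1],[0,0,5.4,22.75,-2.3,-0.4,1],[0,0,5.4,22.75,-2.3,-0.4,1],[0,0,5.4,22.75,-2.3,-0.4,1],[0,0,5.4,22.75,-2.3,-0.4,1],[0,0,5.4,22.75,-2.3,-0.4,1],[0,0,5.4,22.75,-2.3,-0.4,1],[0,0,5.4,22.75,-2.3,-0.4,1],[0,0,5.4,22.75,-2.3,-0.4,1],[0,0,5.4,22.75,-2.3,-0.4,1],[0,0,5.4,22.75,-2.3,-0.4,1],[0,0,5.4,22.75,-2.3,-0.4,1],[0,0,5.4,22.75,-2.3,-0.4,1]]}}

```text
time_s: 12.65
position: [0.4576, 0.3362, 0.2179]
tcp_rot: [[0.58, 0.814, -0.004], [0.814, -0.58, -0.003], [-0.005, -0.001, -1.0]]
force: [-0.2, 0.5, 0.3]
opening: 1.0
grasp_force: 0.0
```

```bash
python3 - <<'E'
from h import *
st(); row(down(-35.5),[.460,.3364,.08])
E
```

```text
{'time_s': 12.65, 'position': [0.4576, 0.3362, 0.2179], 'joint_positions': [25.076, 26.25, 90.502, -0.084, 63.5381, 60.587], 'force': [-0.1549, 0.4734, 0.3273], 'opening': 0.9998, 'grasp_force': 0.0}
row [-0.02, 0.06, 0.01, 0.08, 0.07, 4.6] rows~ 3.3
```

{"method": "send_rows", "body": {"commands": [[0,0.06,0,0.08,0.07,1.3,1],[0,0.06,0,0.08,0.07,2.6,1],[0,0.06,0,0.08,0.07,3.8,1],[0,0.06,0,0.08,0.07,4.5,1],[0,0.06,0,0.08,0.07,4.6,1],[0,0.06,0,0.08,0.07,4.6,1],[0,0.06,0,0.08,0.07,4.6,1]]}}

```text
time_s: 13.23
position: [0.4629, 0.3374, 0.0827]
tcp_rot: [[0.582, 0.813, 0.004], [0.813, -0.582, 0.004], [0.006, 0.001, -1.0]]
force: [0.7, 0.1, -0.4]
opening: 1.001
grasp_force: 0.0
```

```bash
python3 - <<'E'
from h import *
st(); row(down(-35.5),[.460,.3364,.025])
E
```

```text
{'time_s': 13.2333, 'position': [0.4629, 0.3374, 0.0827], 'joint_positions': [24.8568, 37.334, 96.4895, 0.1425, 45.8678, 60.3261], 'force': [0.6729, 0.0847, -0.3579], 'opening': 1.0012, 'grasp_force': 0.0}
row [0.01, -0.06, -0.01, -0.09, -0.06, 1.92] rows~ 1.4
```

{"method": "send_rows", "body": {"commands": [[0,0,0,0,0,0.8,1],[0,0,0,0,0,1.5,1],[0,0,0,0,0,1.85,1],[0,0,0,0,0,1.85,1],[0,0,0,0,0,1.85,1],[0,0,0,0,0,1.85,1],[0,0,0,0,0,1.85,1],[0,0,0,0,0,1.85,1]]}}

```text
time_s: 13.9
position: [0.463, 0.3387, 0.0277]
tcp_rot: [[0.58, 0.814, 0.005], [0.814, -0.58, 0.005], [0.007, 0.002, -1.0]]
force: [-0.2, 0.1, 0.0]
opening: 1.001
grasp_force: 0.0
```

```bash
python3 - <<'E'
from h import *
st(); row(down(-35.5),[.460,.3364,.025])
E
```

```text
{'time_s': 13.9, 'position': [0.463, 0.3387, 0.0277], 'joint_positions': [24.9692, 42.5724, 97.6649, 0.172, 39.3683, 60.3165], 'force': [-0.2428, 0.07, 0.0278], 'opening': 1.0005, 'grasp_force': 0.0}
row [0.02, -0.08, 0.0, -0.12, -0.04, 0.09] rows~ 0.1
```

{"method": "send_rows", "body": {"commands": [[0,-0.08,0,-0.12,-0.04,0.09,1],[0,-0.08,0,-0.12,-0.04,0.09,1],[0,-0.08,0,-0.12,-0.04,0.09,1],[0,-0.08,0,-0.12,-0.04,0.09,1],[0,-0.08,0,-0.12,-0.04,0.09,1],[0,-0.08,0,-0.12,-0.04,0.09,1]]}}

```text
time_s: 14.4
position: [0.4592, 0.3361, 0.0237]
tcp_rot: [[0.58, 0.814, -0.001], [0.814, -0.58, -0.002], [-0.002, 0.001, -1.0]]
force: [0.3, -1.2, 0.6]
opening: 1.001
grasp_force: 0.0
```

```bash
python3 - <<'E'
from h import *
st(); row(down(-35.5),[.460,.3364,.025])
E
```

```text
{'time_s': 14.4, 'position': [0.4592, 0.3361, 0.0237], 'joint_positions': [25.0019, 42.8832, 98.0044, -0.1395, 39.2, 60.5908], 'force': [0.336, -1.2185, 0.6045], 'opening': 1.0006, 'grasp_force': 0.0}
row [0.01, 0.02, 0.0, 0.02, 0.02, -0.04] rows~ 0.0
```

{"method": "send_rows", "body": {"commands": [[0,0,0,0.02,0.02,-0.02,0],[0,0,0,0.02,0.02,-0.02,0],[0,0,0,0.02,0.02,-0.02,0],[0,0,0,0.02,0.02,-0.02,0],[0,0,0,0.02,0.02,-0.02,0],[0,0,0,0.02,0.02,-0.02,0],[0,0,0,0.02,0.02,-0.02,0],[0,0,0,0.02,0.02,-0.02,0],[0,0,0,0.02,0.02,-0.02,0],[0,0,0,0.02,0.02,-0.02,0],[0,0,0,0.02,0.02,-0.02,0],[0,0,0,0.02,0.02,-0.02,0],[0,0,0,0.02,0.02,-0.02,0]]}}

```text
time_s: 15.48
position: [0.4599, 0.3362, 0.0243]
tcp_rot: [[0.58, 0.814, -0.001], [0.814, -0.58, -0.002], [-0.002, 0.0, -1.0]]
force: [0.3, -0.3, -0.3]
opening: 0.412
grasp_force: 30.0
```

```bash
python3 - <<'E'
from h import *
st(); row(down(-35.5),[.460,.3364,.025]); row(down(-35.5),[.460,.3364,.22])
E
```

```text
{'time_s': 15.4833, 'position': [0.4599, 0.3362, 0.0243], 'joint_positions': [24.9776, 42.8504, 97.894, -0.136, 39.3593, 60.5679], 'force': [0.3206, -0.2823, -0.2579], 'opening': 0.4116, 'grasp_force': 29.9995}
row [0.0, 0.03, 0.0, 0.01, -0.0, -0.02] rows~ 0.0
row [0.0, 0.03, 0.0, -0.01, 0.0, -6.52] rows~ 4.7
```

{"method": "send_rows", "body": {"commands": [[0,0,0,0,0,-0.5,0],[0,0,0,0,0,-1.5,0],[0,0,0,0,0,-2.8,0],[0,0,0,0,0,-4.2,0],[0,0,0,0,0,-5.5,0],[0,0,0,0,0,-6.5,0],[0,0,0,0,0,-6.5,0],[0,0,0,0,0,-6.5,0]]}}

```text
time_s: 16.15
position: [0.4612, 0.3371, 0.2214]
tcp_rot: [[0.58, 0.814, 0.004], [0.814, -0.58, -0.0], [0.002, 0.003, -1.0]]
force: [-0.5, -0.3, -1.1]
opening: 0.414
grasp_force: 30.0
```

```bash
python3 - <<'E'
from h import *
G=np.load("G.npy"); st(); row(tilt(),G[:,3]-.100*tilt()[:,2])
E
```

```text
{'time_s': 16.15, 'position': [0.4612, 0.3371, 0.2214], 'joint_positions': [25.0112, 26.074, 90.1522, -0.1039, 63.5785, 60.5352], 'force': [-0.515, -0.2562, -1.1093], 'opening': 0.4136, 'grasp_force': 29.9994}
row [-5.8, 1.66, -6.24, -8.85, 10.61, 1.07] rows~ 10.0
```

{"method": "send_rows", "body": {"commands": [[-5.8,1.66,-6.24,-8.85,10.6,0.7,0],[-5.8,1.66,-6.24,-8.85,10.6,0.7,0],[-5.8,1.66,-6.24,-8.85,10.6,0.7,0],[-5.8,1.66,-6.24,-8.85,10.6,0.7,0],[-5.8,1.66,-6.24,-8.85,10.6,0.7,0],[-5.8,1.66,-6.24,-8.85,10.6,0.7,0],[-5.8,1.66,-6.24,-8.85,10.6,0.7,0],[-5.8,1.66,-6.24,-8.85,10.6,0.7,0],[-5.8,1.66,-6.24,-8.85,10.6,0.7,0],[-5.8,1.66,-6.24,-8.85,10.6,0.7,0],[-5.8,1.66,-6.24,-8.85,10.6,0.7,0],[-5.8,1.66,-6.24,-8.85,10.6,0.7,0],[-5.8,1.66,-6.24,-8.85,10.6,0.7,0],[-5.8,1.66,-6.24,-8.85,10.6,0.7,0],[-5.8,1.66,-6.24,-8.85,10.6,0.7,0],[-5.8,1.66,-6.24,-8.85,10.6,0.7,0]]}}

```text
time_s: 17.48
position: [0.5633, -0.0626, 0.1975]
tcp_rot: [[0.061, 0.869, 0.492], [0.998, -0.052, -0.03], [-0.001, 0.493, -0.87]]
force: [-0.4, -0.3, -0.6]
opening: 0.413
grasp_force: 30.0
```

```bash
python3 - <<'E'
from h import *
G=np.load("G.npy"); st(); row(G[:,:3],G[:,3]-.081*G[:,2])
E
```

```text
{'time_s': 17.4833, 'position': [0.5633, -0.0626, 0.1975], 'joint_positions': [-22.8118, 20.9012, 114.8376, 30.6717, 18.5949, -46.345], 'force': [-0.3995, -0.2977, -0.5943], 'opening': 0.4129, 'grasp_force': 29.9997}
row [-0.1, -0.01, 0.05, -0.03, -0.03, 0.91] rows~ 0.7
```

{"method": "send_rows", "body": {"commands": [[-0.1,0,0.05,-0.03,-0.03,0.5,0],[-0.1,0,0.05,-0.03,-0.03,0.9,0],[-0.1,0,0.05,-0.03,-0.03,0.9,0],[-0.1,0,0.05,-0.03,-0.03,0.9,0],[-0.1,0,0.05,-0.03,-0.03,0.9,0],[-0.1,0,0.05,-0.03,-0.03,0.9,0]]}}

```text
time_s: 17.98
position: [0.5773, -0.0652, 0.1757]
tcp_rot: [[0.064, 0.862, 0.503], [0.998, -0.056, -0.033], [-0.0, 0.504, -0.864]]
force: [0.6, 1.1, -0.5]
opening: 0.411
grasp_force: 30.0
```

```bash
python3 - <<'E'
from h import *
from rig import optics
G=np.load("G.npy"); st(); row(G[:,:3],[.5761,-.0644,.173])
A=optics.capture("scene")["image"];cv2.imwrite("pics/newS.png",A);cv2.imwrite("pics/newT.png",optics.capture("top")["image"])
D=cv2.imread("pics/deadS.png")
def cr(i,x,y,w,h,f):return cv2.resize(i[y:y+h,x:x+w],None,fx=f,fy=f,interpolation=2)
cv2.imwrite("pics/g3.png",np.hstack([cr(D,235,115,50,60,8),cr(A,235,115,50,60,8)]))
E
```

```text
{'time_s': 17.9833, 'position': [0.5773, -0.0652, 0.1757], 'joint_positions': [-22.4828, 24.3007, 114.7389, 38.2468, 15.1945, -53.6367], 'force': [0.5651, 1.0537, -0.5151], 'opening': 0.4114, 'grasp_force': 29.9994}
row [0.05, 0.0, 0.0, 0.02, -0.08, 0.06] rows~ 0.1
```

View pics/g3.png

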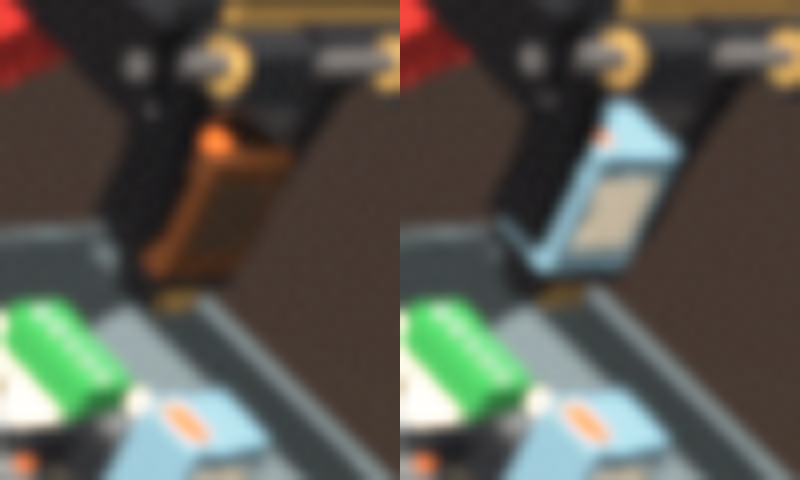

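```bash
python3 - <<'E'
from h import *
G=np.load("G.npy"); row(G[:,:3],G[:,3]-.020*G[:,2])
E
```

```text
row [0.05, 0.01, -0.0, 0.04, -0.1, 2.08] rows~ 1.5
```

{"method": "send_rows", "body": {"commands": [[0.03,0,0,0.02,-0.06,0.6,0],[0.03,0,0,0.02,-0.06,1.2,0],[0.03,0,0,0.02,-0.06,1.7,0],[0.03,0,0,0.02,-0.06,2.0,0],[0.03,0,0,0.02,-0.06,2.0,0],[0.03,0,0,0.02,-0.06,2.0,0],[0.03,0,0,0.02,-0.06,2.0,0],[0.03,0,0,0.02,-0.06,2.0,0],[0.03,0,0,0.02,-0.06,2.0,0],[0.03,0,0,0.02,-0.06,2.0,0]]}}

```text
time_s: 18.92
position: [0.6062, -0.0673, 0.1231]
tcp_rot: [[0.066, 0.863, 0.501], [0.998, -0.057, -0.033], [-0.0, 0.502, -0.865]]
force: [0.5, 0.1, -1.2]
opening: 0.411
grasp_force: 30.0
```

```bash
python3 - <<'E'
from h import *
G=np.load("G.npy"); st(); row(G[:,:3],G[:,3]-.020*G[:,2])
E
```

```text
{'time_s': 18.9167, 'position': [0.6062, -0.0673, 0.1231], 'joint_positions': [-21.2549, 31.9189, 112.9502, 54.9408, 10.61, -69.7189], 'force': [0.4958, 0.1069, -1.2478], 'opening': 0.4106, 'grasp_force': 29.9993}
row [0.03, 0.01, -0.01, 0.03, -0.04, 0.08] rows~ 0.1
```

{"method": "send_rows", "body": {"commands": [[0.03,0.01,0,0.03,-0.04,0.08,0],[0.03,0.01,0,0.03,-0.04,0.08,0],[0.03,0.01,0,0.03,-0.04,0.16,0],[0.03,0.01,0,0.03,-0.04,0.24,0],[0.03,0.01,0,0.03,-0.04,0.32,0],[0.03,0.01,0,0.03,-0.04,0.4,0],[0.03,0.01,0,0.03,-0.04,0.4,0],[0.03,0.01,0,0.03,-0.04,0.4,0]]}}

```text
time_s: 19.58
position: [0.61, -0.0654, 0.1135]
tcp_rot: [[0.064, 0.864, 0.499], [0.998, -0.056, -0.031], [0.002, 0.5, -0.866]]
force: [-12.7, 3.3, 21.5]
opening: 0.416
grasp_force: 30.0
```

```bash
python3 - <<'E'
from h import *
G=np.load("G.npy"); st(); row(G[:,:3],G[:,3])
E
```

```text
{'time_s': 19.5833, 'position': [0.61, -0.0654, 0.1135], 'joint_positions': [-20.9264, 33.1976, 112.6749, 58.85, 10.0771, -73.4553], 'force': [-12.6624, 3.2896, 21.5134], 'opening': 0.4157, 'grasp_force': 30.0042}
row [0.0, -0.02, -0.0, -0.04, 0.02, 0.4] rows~ 0.3
```

{"method": "send_rows", "body": {"commands": [[0,0,0,0,0,-0.03,0],[0,0,0,0.02,0,-0.03,0],[0,0,0,0.04,0,-0.03,0],[0,0,0,0.04,0,-0.03,0],[0,0,0,0.04,0,-0.03,0]]}}

```text
time_s: 20.0
position: [0.6099, -0.0652, 0.1137]
tcp_rot: [[0.066, 0.864, 0.499], [0.998, -0.057, -0.033], [0.0, 0.5, -0.866]]
force: [-10.1, 0.1, 15.2]
opening: 0.41
grasp_force: 30.0
```

```bash
cat > c.py <<'E'
from h import *
from rig import read_state
G=np.load("G.npy"); s=read_state(); Rg=np.array(s["tcp_rot"]); print("tool-frame pos rel G mm",(G[:,:3].T@(np.array(s["position"])-G[:,3])*1000).round(2),"force",(Rg.T@s["force"]).round(1),"mom",(Rg.T@s["moment"]).round(2),"rot err deg",(R.from_matrix(G[:,:3].T@Rg).as_rotvec(degrees=True)).round(2),s["time_s"])
E
python3 c.py
```

```text
tool-frame pos rel G mm [  1.28  -0.42 -12.33] force [ -0.6  -1.1 -18.2] mom [ 0.53 -0.26 -0.03] rot err deg [-0.   -0.03  0.03] 20.0
```

{"method": "send_rows", "body": {"commands": [[0,0,0,0,0,-0.03,0],[0,0,0,0.03,0,-0.02,0],[0,0,0,0.06,0,-0.02,0],[0,0,0,0.06,0,-0.02,0],[0,0,0,0.06,0,-0.02,0]]}}

```text
time_s: 20.42
position: [0.61, -0.065, 0.1138]
tcp_rot: [[0.068, 0.864, 0.499], [0.998, -0.057, -0.036], [-0.002, 0.5, -0.866]]
force: [-9.0, -2.7, 9.8]
opening: 0.412
grasp_force: 30.0
```

```bash
python3 c.py
```

```text
tool-frame pos rel G mm [  1.57  -0.36 -12.35] force [ -3.3  -2.7 -12.8] mom [ 0.68 -0.86 -0.05] rot err deg [-0.01 -0.21  0.07] 20.4167
```

```bash
python3 - <<'E'
from h import *
from rig import optics
A=optics.capture("scene")["image"];B=optics.capture("top")["image"]
def cr(i,x,y,w,h,f):return cv2.resize(i[y:y+h,x:x+w],None,fx=f,fy=f,interpolation=2)
cv2.imwrite("pics/g4.png",np.hstack([cr(A,220,140,50,60,8),cr(B,245,165,50,60,8)]))
E
```

```text
(no output)
```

View pics/g4.png

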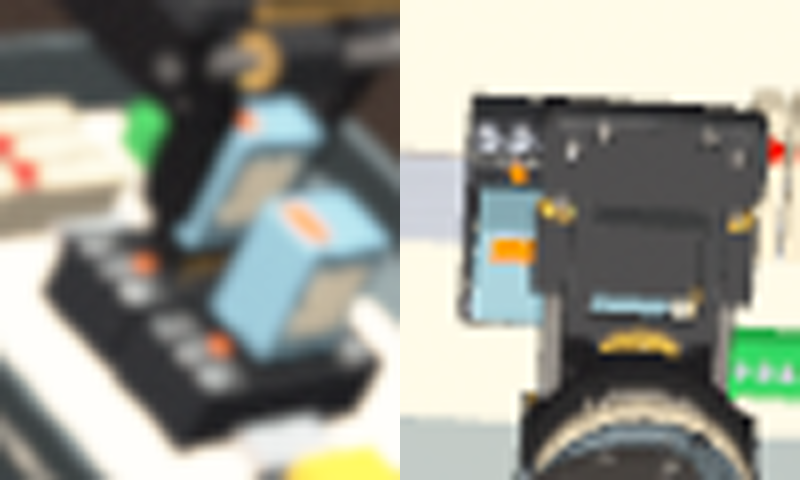

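The view shows the new relay's cover about 10 mm above the face, so it is stopped at the mouth. I'll measure its offset by comparing its label centroid with that of the good relay.

```bash
cat > lab.py <<'E'
from h import *
from rig import optics
import sys
u,v=-.0008,-.0018
def cents(img,dbg=False):
    hsv=cv2.cvtColor(img,cv2.COLOR_BGR2HSV)
    roi=np.zeros(img.shape[:2],np.uint8); roi[145:190,240:270]=1
    m=((hsv[...,0]<30)&(hsv[...,1]>25)&(hsv[...,1]<110)&(hsv[...,2]>110)&(hsv[...,2]<225)&(roi>0)).astype(np.uint8)
    n,l,s,c=cv2.connectedComponentsWithStats(m,connectivity=4)
    return [(c[i].round(2).tolist(),int(s[i,4])) for i in range(1,n) if s[i,4]>12]
if __name__=="__main__":
    for k in range(1):
        A=optics.capture("scene")["image"]; r=cents(A); print(r)
    o={c:proj("scene",sw([0,.014,.025],u,v,.021))[0] for c in"g"}
    print("good label pred",o, "J per mm at right x,y,z:",[(proj("scene",sw(np.array([0,.014,.037])+d,u,v))[0]-proj("scene",sw([0,.014,.037],u,v))[0]).round(3).tolist() for d in np.eye(3)*.001])
    print("right label seated pred minus left:",(proj("scene",sw([0,.014,.025],u,v))-proj("scene",sw([0,.014,.025],u,v,.021)))[0].round(2))
E
python3 lab.py
```

```text
[([251.62, 163.03], 29), ([260.62, 177.16], 37)]
good label pred {'g': array([259.33560104, 177.4982603 ])} J per mm at right x,y,z: [[-0.272, 0.034], [0.228, 0.241], [0.151, -0.301]]
right label seated pred minus left: [ -9.68 -10.32]
```

{"method": "send_rows", "body": {"commands": [[0,0,0,0,0,-0.02,0],[0,0,0,0,0,-0.04,0],[0,0,0,0,0,-0.05,0],[0,0,0,0,0,-0.05,0],[0,0,0,0,0,-0.05,0]]}}

```text
time_s: 20.98
position: [0.61, -0.0633, 0.1137]
tcp_rot: [[0.065, 0.865, 0.498], [0.998, -0.057, -0.031], [0.001, 0.499, -0.867]]
force: [-1.7, 0.4, -0.9]
opening: 0.411
grasp_force: 30.0
```

```bash
python3 c.py
```

```text
tool-frame pos rel G mm [  3.2   -0.49 -12.35] force [ 0.3 -1.9 -0.1] mom [ 0.44 -0.08 -0.02] rot err deg [0.1  0.04 0.04] 20.9833
```

{"method": "send_rows", "body": {"commands": [[0,0,0,0,0,0.03,0],[0,0,0,0,0,0.06,0],[0,0,0,0,0,0.06,0],[0,0,0,0,0,0.06,0]]}}

```text
time_s: 21.32
position: [0.6108, -0.0635, 0.1123]
tcp_rot: [[0.065, 0.865, 0.498], [0.998, -0.057, -0.032], [0.001, 0.499, -0.867]]
force: [-0.4, 0.0, -1.1]
opening: 0.411
grasp_force: 30.0
```

```bash
python3 c.py; python3 lab.py
```

```text
tool-frame pos rel G mm [  3.1   -0.51 -10.68] force [ 0.  -0.8  0.7] mom [ 0.43 -0.02 -0.05] rot err deg [0.09 0.03 0.04] 21.3167
[([251.81, 163.42], 26), ([260.55, 177.26], 38)]
good label pred {'g': array([259.33560104, 177.4982603 ])} J per mm at right x,y,z: [[-0.272, 0.034], [0.228, 0.241], [0.151, -0.301]]
right label seated pred minus left: [ -9.68 -10.32]
```

The relay is going in now: it advanced 1.7 mm with no force.

{"method": "send_rows", "body": {"commands": [[0,0,0,0,0,0.04,0],[0,0,0,0,0,0.08,0],[0,0,0,0,0,0.1,0],[0,0,0,0,0,0.1,0],[0,0,0,0,0,0.1,0]]}}

```text
time_s: 21.78
position: [0.6122, -0.0633, 0.1098]
tcp_rot: [[0.065, 0.865, 0.498], [0.998, -0.057, -0.031], [0.002, 0.499, -0.867]]
force: [-0.4, 1.4, -0.1]
opening: 0.414
grasp_force: 30.0
```

```bash
python3 c.py
```

```text
tool-frame pos rel G mm [ 3.41 -0.55 -7.88] force [ 1.4 -0.5 -0.1] mom [ 0.38  0.17 -0.06] rot err deg [0.1  0.07 0.04] 21.7833
```

{"method": "send_rows", "body": {"commands": [[0,0,0,0,0,0.04,0],[0,0,0,0,0,0.08,0],[0,0,0,0,0,0.12,0],[0,0,0,0,0,0.12,0],[0,0,0,0,0,0.12,0]]}}

```text
time_s: 22.2
position: [0.614, -0.0634, 0.1064]
tcp_rot: [[0.065, 0.865, 0.498], [0.998, -0.057, -0.031], [0.002, 0.499, -0.867]]
force: [0.7, 1.7, -1.2]
opening: 0.415
grasp_force: 30.0
```

```bash
python3 c.py
```

```text
tool-frame pos rel G mm [ 3.34 -0.66 -4.01] force [ 1.8 -0.1  1.3] mom [ 0.43  0.4  -0.05] rot err deg [0.12 0.07 0.04] 22.2
```

{"method": "send_rows", "body": {"commands": [[0,0,0,0.02,0,0.04,0],[0,0,0,0.02,0,0.08,0],[0,0,0,0.02,0,0.12,0],[0,0,0,0.02,0,0.14,0],[0,0,0,0.02,0,0.16,0],[0,0,0,0.02,0,0.16,0],[0,0,0,0.02,0,0.16,0]]}}

```text
time_s: 22.78
position: [0.6155, -0.0635, 0.1044]
tcp_rot: [[0.066, 0.864, 0.499], [0.998, -0.057, -0.033], [-0.0, 0.501, -0.866]]
force: [-11.2, 0.4, 17.2]
opening: 0.409
grasp_force: 30.0
```

```bash
python3 c.py
```

```text
tool-frame pos rel G mm [ 3.41 -0.37 -1.57] force [ -0.4  -1.  -20.5] mom [ 0.65  0.28 -0.02] rot err deg [-0.01 -0.05  0.05] 22.7833
```

{"method": "send_rows", "body": {"commands": [[0,0,0,0,0,0.02,0],[0.1,0,0,0,0,0.03,0],[-0.1,0,0,0,0,0.03,0],[0,0.1,0,0,0,0.03,0],[0,-0.1,0,0,0,0.03,0],[0,0,0,0,0,0.03,0],[0,0,0,0,0,0.03,0]]}}

```text
time_s: 23.37
position: [0.6158, -0.0639, 0.1041]
tcp_rot: [[0.067, 0.864, 0.5], [0.998, -0.057, -0.034], [-0.001, 0.501, -0.865]]
force: [-12.9, 0.3, 19.5]
opening: 0.413
grasp_force: 30.0
```

```bash
python3 c.py; python3 lab.py; python3 - <<'E'
from h import *
from rig import optics
A=optics.capture("scene")["image"]; cv2.imwrite("pics/g5.png",cv2.resize(A[140:200,220:275],None,fx=10,fy=10,interpolation=2))
E
```

```text
tool-frame pos rel G mm [ 2.98 -0.24 -1.1 ] force [ -0.6  -1.4 -23.3] mom [ 0.64  0.06 -0.01] rot err deg [-0.05 -0.1   0.07] 23.3667
[([249.3, 166.85], 20), ([260.55, 177.26], 38)]
good label pred {'g': array([259.33560104, 177.4982603 ])} J per mm at right x,y,z: [[-0.272, 0.034], [0.228, 0.241], [0.151, -0.301]]
right label seated pred minus left: [ -9.68 -10.32]
```

View pics/g5.png

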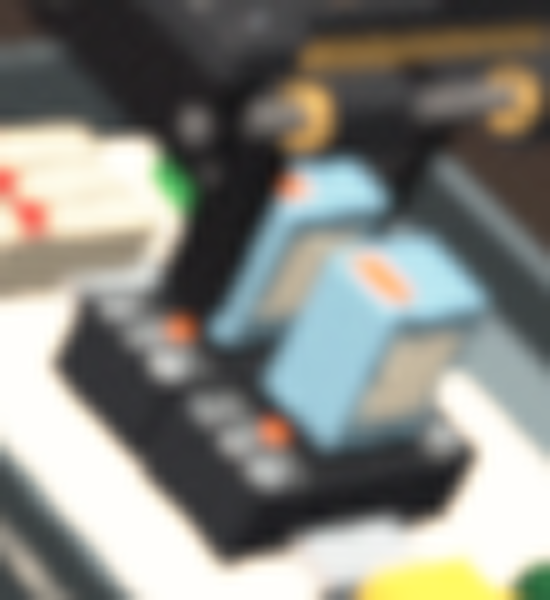

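The cover's base corner is at (225,340) and the good relay's is at (320,445). That offset matches the socket spacing to about 1 mm, so the relay looks seated. I'll release it, retreat, and press the top with shut fingers to make sure.

{"method": "send_rows", "body": {"commands": [[0,0,0,0,0,-0.04,0],[0,0,0,0,0,-0.05,1],[0,0,0,0,0,-0.05,1],[0,0,0,0,0,-0.05,1],[0,0,0,0,0,-0.05,1],[0,0,0,0,0,-0.05,1],[0,0,0,0,0,-0.05,1],[0,0,0,0,0,-1,1],[0,0,0,0,0,-2,1],[0,0,0,0,0,-2.5,1],[0,0,0,0,0,-2.5,0],[0,0,0,0,0,-2.5,0],[0,0,0,0,0,-2.5,0],[0,0,0,0,0,-2.5,0],[0,0,0,0,0,-2.5,0],[0,0,0,0,0,-2.5,0],[0,0,0,0,0,-2.5,0],[0,0,0,0,0,-2.5,0],[0,0,0,0,0,-2.5,0],[0,0,0,0,0,-2.5,0]]}}

```text
time_s: 25.13
position: [0.5796, -0.061, 0.1667]
tcp_rot: [[0.065, 0.865, 0.498], [0.998, -0.057, -0.032], [0.001, 0.499, -0.867]]
force: [0.0, 0.9, 0.2]
opening: 0.326
grasp_force: 0.0
```

```bash
python3 c.py;python3 lab.py
```

```text
tool-frame pos rel G mm [  3.54  -0.36 -73.49] force [ 0.9  0.1 -0.2] mom [ 0.34 -0.12 -0.03] rot err deg [0.08 0.01 0.05] 25.1333
[([249.3, 166.85], 20), ([260.55, 177.26], 38)]
good label pred {'g': array([259.33560104, 177.4982603 ])} J per mm at right x,y,z: [[-0.272, 0.034], [0.228, 0.241], [0.151, -0.301]]
right label seated pred minus left: [ -9.68 -10.32]
```

{"method": "send_rows", "body": {"commands": [[0,0,0,0,0,0,0],[0,0,0,0,0,0,0],[0,0,0,0,0,0,0],[0,0,0,0,0,0.5,0],[0,0,0,0,0,0.9,0],[0,0,0,0,0,1.05,0],[0,0,0,0,0,1.1,0],[0,0,0,0,0,1.14,0],[0,0,0,0,0,1.18,0],[0,0,0,0,0,1.2,0],[0,0,0,0,0,1.2,0],[0,0,0,0,0,1.2,0]]}}

```text
time_s: 26.18
position: [0.5959, -0.062, 0.1383]
tcp_rot: [[0.066, 0.863, 0.5], [0.998, -0.057, -0.033], [-0.0, 0.501, -0.865]]
force: [-15.9, -0.6, 24.0]
opening: 0.006
grasp_force: 14.2
```

```bash
python3 c.py
```

```text
tool-frame pos rel G mm [  3.64  -0.43 -40.72] force [ -1.6  -1.7 -28.7] mom [ 0.77 -0.32 -0.06] rot err deg [-0.06 -0.05  0.03] 26.1833
```

{"method": "send_rows", "body": {"commands": [[0,0,0,0.05,0,0.01,0],[0,0,0,-0.05,0,0.01,0],[0,0,0,0,0.05,0.01,0],[0,0,0,0,-0.05,0.01,0],[0,0,0,0,0,0.01,0],[0,0,0,0,0,0.01,0]]}}

```text
time_s: 26.68
position: [0.5959, -0.0619, 0.1383]
tcp_rot: [[0.065, 0.863, 0.5], [0.998, -0.056, -0.033], [-0.0, 0.501, -0.865]]
force: [-16.9, -0.0, 25.2]
opening: 0.008
grasp_force: 15.5
```

```bash
python3 c.py
```

```text
tool-frame pos rel G mm [  3.68  -0.41 -40.7 ] force [ -1.1  -1.9 -30.3] mom [ 0.74 -0.3   0.  ] rot err deg [-0.07 -0.06  0.02] 26.6833
```

{"method": "send_rows", "body": {"commands": [[0,0,0,0,0,-0.5,0],[0,0,0,0,0,-1.5,0],[0,0,0,0,0,-2.8,0],[0,0,0,0,0,-4,0],[0,0,0,-2,-3,-5,0.3],[0,0,0,-4,-4,-5,0.3],[0,0,0,-6,-5,-5,0.3],[0,0,0,-8,-5,-5,0.3],[0,0,0,-8,-5,-5,0.3],[0,0,0,-8,-5,-5,0.3],[0,0,0,-8,-5,-5,0.3],[0,0,0,-8,-5,-5,0.3]]}}

```text
time_s: 27.68
position: [0.3758, -0.2928, 0.1903]
tcp_rot: [[0.069, 0.864, 0.498], [0.998, -0.059, -0.037], [-0.002, 0.499, -0.866]]
force: [0.4, 0.3, 0.6]
opening: 0.293
grasp_force: 0.0
```

```bash
python3 - <<'E'
from h import *
from rig import optics
st()
A=optics.capture("scene")["image"];B=optics.capture("top")["image"];cv2.imwrite("pics/fS.png",A);cv2.imwrite("pics/fT.png",B)
a0=cv2.imread("pics/scene0.png");
def cr(i,x,y,w,h,f):return cv2.resize(i[y:y+h,x:x+w],None,fx=f,fy=f,interpolation=2)
o=np.zeros((600,800,3),np.uint8)
o[:300,:400]=cr(a0,230,148,50,38,8)[:300];o[:300,400:]=cr(A,230,148,50,38,8)[:300]
o[300:,:400]=cr(B,250,172,50,38,8)[:300];o[300:,400:]=cr(B,335,230,57,43,7)[:300,:400-1+1][:, :399].repeat(1,0) if False else cv2.resize(B[230:272,335:391],(400,300),interpolation=2)
cv2.imwrite("pics/g6.png",o)
E
```

```text
{'time_s': 27.6833, 'position': [0.3758, -0.2928, 0.1903], 'joint_positions': [-69.514, 18.4579, 122.8335, 50.112, 36.242, -106.2845], 'force': [0.3581, 0.3266, 0.5557], 'opening': 0.2934, 'grasp_force': 0.0}
```

View pics/g6.png

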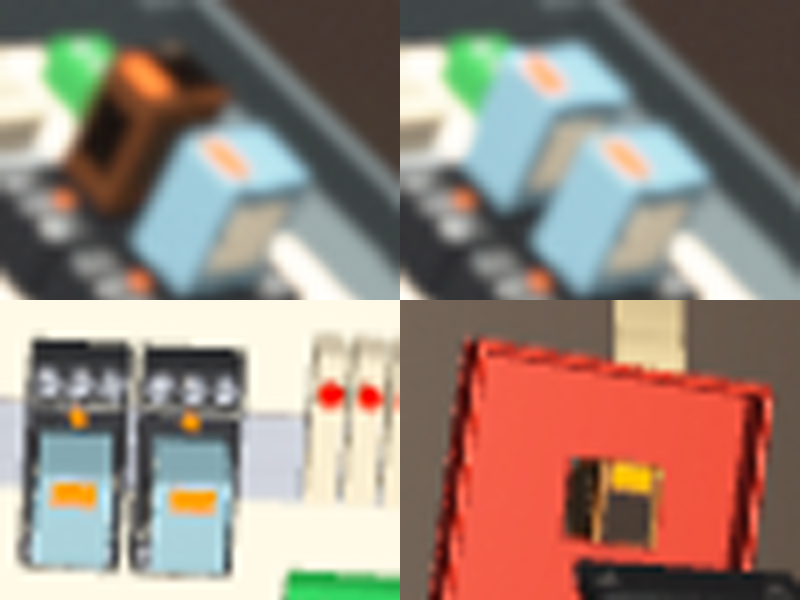

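```bash
python3 - <<'E'
from h import *
def c(f,x0,x1,y0,y1):
    h=cv2.cvtColor(cv2.imread(f),cv2.COLOR_BGR2HSV).astype(float)[y0:y1,x0:x1]
    w=np.clip(h[...,1]-110,0,None)*((h[...,0]<22)&(h[...,2]>170)); yy,xx=np.mgrid[y0:y1,x0:x1]
    return np.array([(xx*w).sum()/w.sum(),(yy*w).sum()/w.sum()]).round(2)
for a in("pics/scene0.png","pics/fS.png"): print(a,"right",c(a,242,256,152,163),"left",c(a,253,265,163,172))
for a in("pics/top0.png","pics/fT.png"): print(a,"right",c(a,266,282,192,200),"left",c(a,252,265,192,200))
u,v=-.0008,-.0018
for n in("scene","top"): print(n,"pred R-L",(proj(n,sw([.01,0,.05],u,v))-proj(n,sw([.01,0,.05],u,v,.021)))[0].round(2),"per mm z",(proj(n,sw([.01,0,.051],u,v))-proj(n,sw([.01,0,.05],u,v)))[0].round(2),"y",(proj(n,sw([.01,0.001,.05],u,v))-proj(n,sw([.01,0,.05],u,v)))[0].round(2),"x",(proj(n,sw([.011,0,.05],u,v))-proj(n,sw([.01,0,.05],u,v)))[0].round(2))
E
```

```text
pics/scene0.png right [247.61 157.14] left [257. 167.]
pics/fS.png right [248. 157.] left [nan nan]
pics/top0.png right [273.44 196.59] left [258.94 195.75]
pics/fT.png right [273.75 196.53] left [258.94 195.74]
scene pred R-L [ -9.78 -10.25] per mm z [ 0.15 -0.31] y [0.23 0.24] x [-0.28  0.03]
top pred R-L [14.56  0.85] per mm z [0.01 0.14] y [-0.35 -0.02] x [ 0.02 -0.32]<stdin>:5: RuntimeWarning: invalid value encountered in scalar divide
```

Comparing the new relay's tab with where the burnt one's was, the seating height matches to within measurement noise and the sideways offset is about 0.8 mm. The good relay hasn't moved, and the burnt one stands in the tray. I'm handing it in.

```bash
python3 -c "
from rig import bot;print(bot.hand_in())"
```

```text
the job is handed in; nothing more can be done
None
```

The burnt relay is standing in the red tray and the new one is plugged into the emptied right-hand socket, tab the right way round. By the final images it is fully home, about 0.8 mm off centre sideways. I handed the job in after about 28 s and it returned no verdict.

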